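# Hold the jig's spring-return stop arm out at the index clip

## Robot

A 6-joint arm with a two-finger parallel gripper is mounted at the origin on the work surface. World frame = base frame: x ahead of the robot, y to its left, z up, the work surface at z = 0. Lengths are in mm, angles in rad, forces in N, time in s.
With the tool pointing down it reaches from about 300 to 750 mm from the base axis. Payload 8.5 kg.
Tool frame: the origin (TCP) lies at the very end of the fingers, on their centre line; the grasp point (between the pads) lies 19 mm behind it; z points along the fingers, y is the line along which they close (so a half turn about z gives the same grasp; the last joint's range is limited). The gripper opens to 85 mm and grips with 20 to 120 N. Pads are 22 mm wide; open, the fingers measure 114 mm over their backs; the gripper's body (76 mm by 85 mm) begins 54 mm behind the grasp point. The pads swing forward as they close: fully open they stand 13 mm farther back than shut.
Start: joints at [1.098, 0.381, 1.297, -0, 1.464, -0.215], TCP at [140.217, 531.808, 231.322] pointing down, gripper open.
Joint ranges: [-3.11, 3.11], [-0.89, 2.33], [0.22, 2.48], [-1.42, 4.56], [0.17, 2.85], [-2.88, 2.88]. Speed limits (rad/s): [2.39, 2.39, 3.14, 3.14, 3.14, 3.14].

## Interface

Orientations are given as a rotation vector (axis times angle).
In Python, from rig import bot gives the robot as it stands.
- The arm moves only by the tool step_arm, never from a script. Its arguments are lists of equal length, an entry for each row: "grip": the opening, from -1 (shut) to 1 (fully open); "slide": the shift along the tool's x, y, z each as a share of 25 mm, from -1 to 1, a list of three; "delta_rot": the turn, a rotation vector about the tool's x, y, z each as a share of 0.08 rad, from -1 to 1, a list of three. In form: {"grip": [grip, ...], "slide": [[tx, ty, tz], ...], "delta_rot": [[wx, wy, wz], ...]}. A call has 1 to 12 rows; each row shifts and turns the commanded pose from where the row before left it, along the tool's axes as they then stand; what a row does not reach is not made up. A row lasts 1/10 s, in which the tool goes at most 50 mm and 8.59 degrees, less where a joint would pass 70% of its speed; a pose out of reach is approached as far as the arm can. A call with a number of a shift or a turn outside -1 to 1 is refused whole. A call with a gripper value outside its range is refused whole. The fingers move at their own pace and stop on an object; "newtons" is the grip in N (left out, the last holds). Time passes only in rows, so rows that do not move let the fingers close. It gives the time, the measured TCP pose, the force, the opening and the grip force at its end, in the units of the state.
- bot.observe(): the state, without advancing time (a new reading comes with each control period).
- bot.read_camera(name): name is "side" or "top" or "wrist"; returns a dict with "image" (400x640x3 uint8, red, green, blue), "vfov" (degrees; the focal length in pixels is half the picture's height over the tangent of half this angle, whatever the lens; pixels are square), "cx", "cy" (the principal point, pixels), "k1" (the pictures are not rectified: a ray, as slopes to the right and down, at radius r is drawn at 1 + k1 r^2 times it, then the intrinsics apply), "extrinsics" (4x4, takes a point from camera to world coordinates). Camera axes: x right, y up, looking along -z (the intrinsics and any distortion apply to the point x, -y, -z); pixel columns grow to the right and rows downward; lengths in mm; the calibration is good to about 2 mm. A picture is of the moment at which its call begins. There is no depth.
- bot.finish_job(): hands the job in; it is judged then, once.
The state is a dict: "t": time; "joint_positions": joint angles; "joint_velocities": joint speeds; "joint_torque": joint torques, N m; "tool_pos": TCP position; "eef_rot": TCP orientation; "ft_force": force on the tool from outside, world axes, zero at the start; "torque": the same for the moment, N m; "grip_width": finger opening in mm; "grip_force": force on a finger pad.
Only numpy, scipy, OpenCV 4.12 (cv2) and the standard library are available. Lean on these libraries where they do the work, as an engineer would, in place of code of your own. Each camera call takes 0.05 s, during which the arm holds its last target. There are 200 camera calls.

## Task

Pull the clip-on guard up off the bracket jig's stop arm and set it down (do not drop it) on the rubber mat. Then squeeze the arm's head so that its side lock button goes in, draw the arm out until its pointer is level with the tip of the index clip on the scale, and finish while still holding it there squeezed and still, for it springs back if let go; leave the index clip and the other things on the bench where they are.

Things in the scene. Friction and masses are not known exactly. Their poses are not given: they have to be found in the camera images.
- jig: Bracket jig, fixed: plywood plate 350 x 150 x 8 mm. Origin on the bench; x: the way the arm extends, y: the lock-button side, z up. Plate spans x -200..150, y -100..50 mm. An aluminium tube along x (x -190..-70, y 0, 31 to 59 mm up) holds the arm; a scale bar (top 14 mm up, marks every 10 mm) lies at y -62..-92. A steel lock keeper (top 24 mm up) stands under the head.
- stop_arm (a joint): How far the telescoping stop arm is drawn out of its tube, m: 0 home, 0.10 end stop, along jig +x. Locked at home (1 mm play) until the button is in. A return spring pulls it home, 3 N at 0 growing to 6 N at 0.10. Let go when out, it runs back to about 15 mm and can be squeezed and drawn again.
- grip (a point): Centre of the arm's head at gripping height, 50 mm above the bench. Black block 30 (jig x) x 34 (jig y) x 45 mm, top 73 mm up; detent balls stand 4 mm out of its x faces. The lock button is on its +y face: squeeze across jig y from above, a finger on the button, the other on the opposite face. 40 mm wide with the button out, 34 mm with it in, centred here. Moves with the arm; axes as the jig's.
- lock_button (a joint): How far the lock button is pressed into the head, m: 0 out, 0.006 fully in; the arm is free from about 0.004. Grey paddle 24 x 26 mm, spring 3 N at first touch, 7 N fully in; it springs out when let go, and must stay squeezed.
- pointer (a point): Tip of the arm's thin steel pointer, a 3 mm wide finger reaching from under the head to the scale (66 mm to the -y side of the head's centre), 20 mm above the bench. Moves with the arm; axes as the jig's.
- index_mark (a point): Tip of the index clip's 3 mm wide steel finger on the scale, 20 mm above the bench, pointing at the pointer from the other side. Black clip 16 x 16 x 12 mm, 88 mm to the -y side of the arm's line, 35 to 85 mm ahead of the pointer's home; slides stiffly (4 N), must not be shifted. The arm is right when pointer and index_mark have the same jig x. Axes as the jig's.
- guard: Black clip-on guard seated over the head at the start: cap 49 (x) x 52 (y) x 43 mm with skirts, and an upright fin. Origin midway below, at the skirts' lower edges, in line with the head's centre (34 mm above the bench when seated); axes as the jig's at the start. Sprung balls hold it: it comes off straight up with about 8 N within 8 mm and clears after 45 mm. 50 to 100 g; stands on its skirts.
- fin (a point): Grip point in the guard's fin, 68 mm above the guard's origin. The fin is 32 (guard x) x 10 (guard y) mm and goes from 43 to 81 mm above the guard's origin; pinch it across guard y.
- mat: Flat rubber mat, fixed, 140 (x) x 160 (y) x 3 mm, origin at the centre of its underside on the bench, to the right or to the left of the jig (the cardboard box of parts is on the other side).
- bracket: Bystander: black motor bracket 44 x 90 x 79 mm standing on the jig's plate beyond the arm's end (jig x 122 mm). Origin under its centre.
- motor: Bystander: small stepper motor, 42 mm square, 34 mm high, thin shaft up to 58 mm, standing on the bench on the jig's -y side. Origin under its centre.
- screwdriver: Bystander: screwdriver 180 mm long with an orange handle, lying along the jig on its +y side, under 30 mm high. Origin under it.
- cup: Bystander: white cup, 72 mm wide, 55 mm high, at the back of the bench. Origin under its centre.
- spool: Bystander: empty black spool, 60 mm wide, 43 mm high, at the left. Origin under its centre.
- power_driver: Bystander: black cordless driver standing on end, 46 mm wide, 165 mm high, at the right. Origin under its centre.
There are look-alikes about, which are no part of the job. Leave any brown, pink or red look-alike of the guard alone.

How it is judged:
By the outcome, as a careful person would: the job done as asked, in the order asked, and still so for the second after the job is handed in, while the arm keeps its last pose, push and grip.
It also fails if it takes over 48 s, if anything falls off the work surface, if the arm or the gripper's body presses on something with over 40 N, if the wrist force passes 120 N, or if a joint passes its speed limit or range.

## Working session

There is one attempt and no reset: what is moved stays moved. The work goes in short steps, Python scripts to look and compute and a tool call to move; the robot and the scene stay as the last step left them, time stands still between calls to the robot, and variables do not carry over. Pictures are saved under pics/ and viewed, at most 10 in all, crops included, and the job is handed in when it is done.

Besides the shell and the picture viewer there is one more tool, called after "Emit:" as name(argument=value, ...) on one line, values as JSON. step_arm: Moves the arm, as the interface text tells. Its arguments: {"type":"object","properties":{"grip":{"type":"array","items":{"type":"number"}},"slide":{"type":"array","items":{"type":"array","items":{"type":"number"}}},"delta_rot":{"type":"array","items":{"type":"array","items":{"type":"number"}}},"newtons":{"type":"number"}},"required":["grip","slide","delta_rot"]}

```bash
mkdir -p pics
cat > h.py <<'E'
import numpy as np,cv2
from rig import bot
from scipy.spatial.transform import Rotation as R
def snap(n,f):
    c=bot.read_camera(n); cv2.imwrite(f'pics/{f}.png',c['image'][:,:,::-1])
    np.save(f'pics/{f}.npy',c,allow_pickle=True); return c
def load(f): return np.load(f'pics/{f}.npy',allow_pickle=True).item()
def K(c):
    f=c['image'].shape[0]/2/np.tan(np.radians(c['vfov'])/2)
    return np.array([[f,0,c['cx']],[0,f,c['cy']],[0,0,1.]]),np.array([c['k1'],0,0,0.])
def ray(c,uv):
    k,d=K(c); s=cv2.undistortPoints(np.array([[uv]],float),k,d)[0,0]
    E=np.array(c['extrinsics']); v=E[:3,:3]@np.array([s[0],-s[1],-1]); return E[:3,3],v
def onz(c,uv,z):
    o,v=ray(c,uv); return o+v*(z-o[2])/v[2]
def proj(c,P):
    k,d=K(c); E=np.array(c['extrinsics']); p=(np.atleast_2d(P)-E[:3,3])@E[:3,:3]*[1,-1,-1]
    return cv2.projectPoints(p,np.zeros(3),np.zeros(3),k,d)[0][:,0]
def tri(c1,a,c2,b):
    o1,v1=ray(c1,a);o2,v2=ray(c2,b); A=np.c_[v1,-v2]; t=np.linalg.lstsq(A,o2-o1,rcond=None)[0]
    p,q=o1+t[0]*v1,o2+t[1]*v2; return (p+q)/2,np.linalg.norm(p-q)
E
python3 - <<'E'
from h import *
for n in('top','side'):
    c=snap(n,n+'0'); print(n,c['vfov'],c['cx'],c['cy'],c['k1'],np.round(c['extrinsics'],2).tolist())
print({k:np.round(v,3).tolist() for k,v in bot.observe().items()})
E
```

```text
top 48.572200188975316 325.09340985442117 200.0726605946289 -0.06259294019579008 [[-0.0, 0.99, -0.17, 362.57], [-1.0, -0.0, 0.01, 9.26], [0.01, 0.17, 0.99, 1256.14], [0.0, 0.0, 0.0, 1.0]]
side 54.40206409646692 318.7731330698404 201.60469760679302 -0.05982873200692278 [[-0.97, 0.18, -0.16, 403.84], [-0.24, -0.72, 0.65, 597.21], [0.01, 0.67, 0.74, 759.2], [0.0, 0.0, 0.0, 1.0]]
{'t': 0.1, 'joint_positions': [1.098, 0.381, 1.298, 0.0, 1.464, -0.215], 'joint_velocities': [-0.0, 0.001, -0.002, 0.0, 0.002, -0.001], 'joint_torque': [0.004, -44.922, -23.165, -0.0, 0.004, -0.0], 'tool_pos': [140.097, 531.589, 230.765], 'eef_rot': [-0.404, -3.115, 0.002], 'ft_force': [0.024, 0.551, -0.322], 'torque': [0.022, -0.015, 0.056], 'grip_force': 0.0, 'grip_width': 85.402}
```

View pics/top0.png

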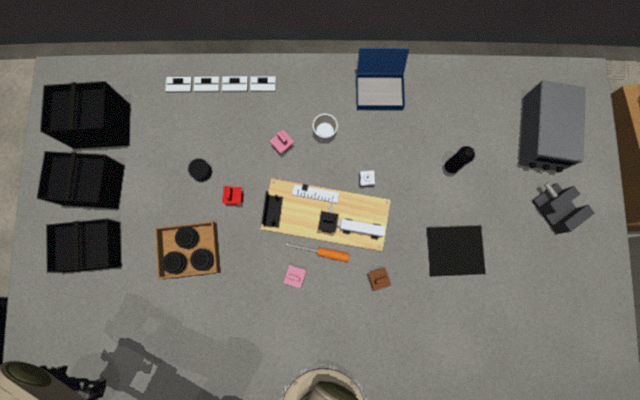

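View pics/side0.png

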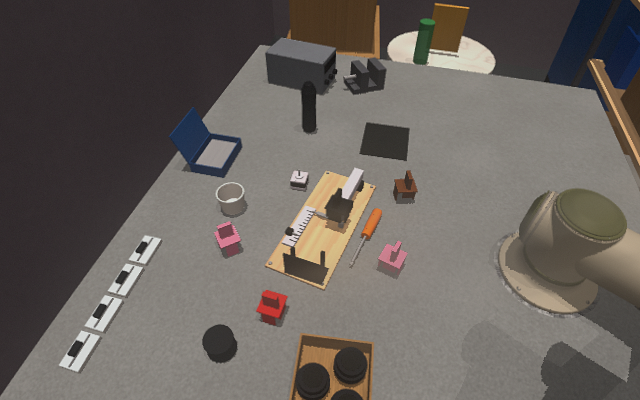

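Top view: the jig plate is centred near (326,214), with the guard at (328,223), the mat at (456,250) on the right, and the index clip near (305,188). The arm extends to image left, which is world +y. The side view agrees.

Run:
```python
from h import *
c=load('top0');s=load('side0')
hsv=cv2.cvtColor(c['image'],cv2.COLOR_RGB2HSV)
m=((hsv[...,0]>12)&(hsv[...,0]<32)&(hsv[...,1]>60)&(hsv[...,2]>120)).astype(np.uint8); m[:170]=0;m[255:]=0;m[:,:255]=0;m[:,400:]=0
# remove screwdriver (more saturated orange)
n,l,st,_=cv2.connectedComponentsWithStats(m); i=1+np.argmax(st[1:,4])
pts=np.argwhere(l==i)[:,::-1]
P=np.array([onz(c,p,8)[:2] for p in pts],np.float32)
r=cv2.minAreaRect(P);b=cv2.boxPoints(r);print(r,b.round(1).tolist())
# jig frame: long axis toward +y
e=[b[(k+1)%4]-b[k] for k in range(2)];u=max(e,key=np.linalg.norm);u=u/np.linalg.norm(u);u=u*np.sign(u[1])
v=np.array([-u[1],u[0]]); o=np.array(r[0])+25*u+25*v
print('yaw',np.degrees(np.arctan2(u[1],u[0])),'org',o)
g=c['image'].max(2)
# mat
mm=(g<45).astype(np.uint8);mm[:,:420]=0;mm[:,495:]=0;mm[:215]=0;mm[285:]=0
q=np.argwhere(mm)[:,::-1];P=np.array([onz(c,p,3)[:2] for p in q],np.float32);print('mat',cv2.minAreaRect(P))
J=lambda x,y,z:np.r_[o+x*u+y*v,z]
# guard fin/ head at jig x? compare
for nm,cc,box in(('top',c,(170,270,250,400)),('side',s,(160,290,255,385))):
    im=cc['image'][box[0]:box[1],box[2]:box[3]]
    k=4;im=cv2.resize(im,None,fx=k,fy=k,interpolation=cv2.INTER_CUBIC)[:,:,::-1].copy()
    for x in range(-200,151,50):
        for y in(-100,0,50):
            p=(proj(cc,J(x,y,8))[0]-[box[2],box[0]])*k+k/2
            cv2.circle(im,tuple(int(a) for a in p),2,(255,0,255),-1)
    cv2.imwrite(f'pics/{nm}c.png',im)
```

```text
((534.693359375, -8.224014282226562), (351.3326110839844, 151.7218780517578), 79.64251708984375) [[428.5, -167.39999389648438], [577.7000122070312, -194.6999969482422], [640.9000244140625, 150.89999389648438], [491.70001220703125, 178.1999969482422]]
yaw 79.642525 org [514.59545851  20.86334181]
mat ((430.5904846191406, -376.2382507324219), (134.40463256835938, 155.89324951171875), 2.0939931869506836)
```

View pics/topc.png

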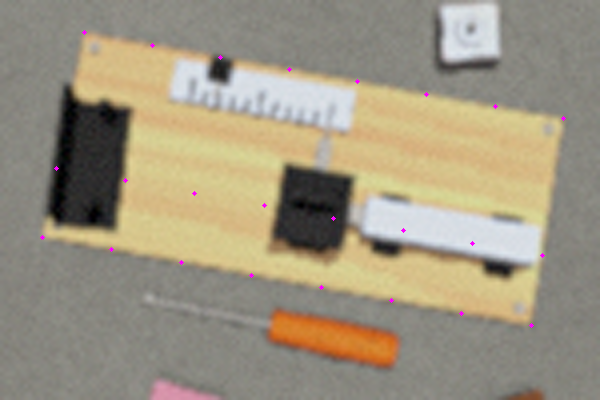

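View pics/sidec.png

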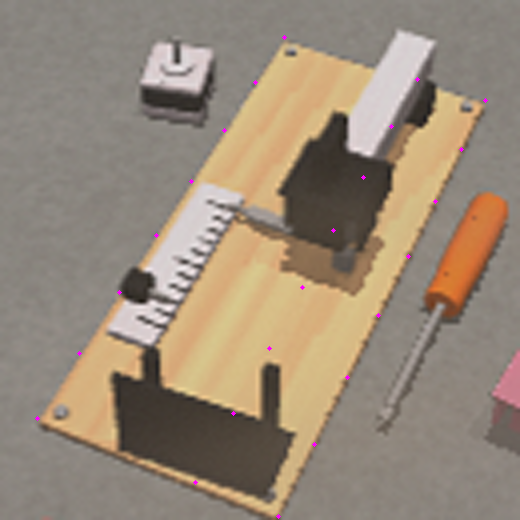

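The plate points overlay well, so the jig frame is right. In the side crop the guard's fin top is at about (338,118), the pointer at (240,210), and the index clip at (138,285).

```bash
cat >> h.py <<'E'
yaw=np.radians(79.64);u=np.array([np.cos(yaw),np.sin(yaw)]);v=np.array([-u[1],u[0]]);o=np.array([514.6,20.9])
def J(x,y,z): return np.r_[o+x*u+y*v,z]
def toJ(P): d=np.array(P)[:2]-o; return np.array([d@u,d@v,P[2]])
def go(P,turn=0): # moves from the measured pose, in tool axes, mm
    s=bot.observe(); Rm=R.from_rotvec(s['eef_rot']); d=Rm.inv().apply(np.array(P)-s['tool_pos'])
    ty=Rm.as_matrix()[:,1]; tz=Rm.as_matrix()[:,2]
    print('tcp',np.round(s['tool_pos'],1),'tooly deg',np.degrees(np.arctan2(ty[1],ty[0])).round(2),'z',tz.round(4),'d tool mm',d.round(1),'units',(d/25).round(2),'w',round(s['grip_width'],1),'F',np.round(s['ft_force'],1),'gf',s['grip_force'],'t',round(s['t'],2))
E
python3 - <<'E'
from h import *
c=load('top0');s=load('side0')
T=lambda x,y:(250+x/4-.4,170+y/4-.4)
S=lambda x,y:(255+x/4-.4,160+y/4-.4)
print('fin',toJ(onz(c,T(316,206),115)),toJ(onz(s,S(338,116),115)),tri(c,T(316,206),s,S(338,116)))
print('cap',toJ(onz(c,T(314,207),77)))
print('pointer',toJ(onz(c,T(323,140),20)),toJ(onz(s,S(228,207),20)))
print('clip',toJ(onz(c,T(221,70),24)),toJ(onz(s,S(138,283),24)))
P=J(-22,0,200);go(P)
E
```

```text
fin [-36.8005012    7.02807693 115.        ] [-45.84586328  -0.39227788 115.        ] (array([502.39041859, -13.71879406, 125.73299902]), np.float64(5.214990986613026))
cap [-35.53535051   3.25380497  77.        ]
pointer [-33.25705514 -51.71815299  20.        ] [-30.55410916 -64.2216902   20.        ]
clip [ 46.59877105 -87.56802276  24.        ] [ 49.59228264 -86.15805071  24.        ]
tcp [140.1 531.6 230.8] tooly deg 75.23 z [-6.0e-04 -1.2e-03 -1.0e+00] d tool mm [-494.  -420.2   31.2] units [-19.76 -16.81   1.25] w 85.4 F [ 0.   0.6 -0.3] gf 0.0 t 0.1
```

Emit:
step_arm(grip=[1,1,1,1,1,1,1,1,1,1,1,1], slide=[[0,0,0],[0,0,0],[0,0,0],[0,0,0],[0,0,0],[0,0,0],[0,0,0],[0,0,0],[0,0,0],[0,0,0],[0,0,0],[0,0,0]], delta_rot=[[0,0,1],[0,0,1],[0,0,1],[0,0,1],[0,0,1],[0,0,1],[0,0,1],[0,0,1],[0,0,1],[0,0,1],[0,0,1],[0,0,1]])

```text
t: 1.3
tool_pos: [140.1, 531.7, 230.9]
eef_rot: [1.801, 2.574, -0.001]
ft_force: [-0.4, -0.5, -0.1]
grip_width: 85.3
grip_force: 0.0
```

Emit:
step_arm(grip=[1,1,1,1,1,1,1], slide=[[0,0,0],[0,0,0],[0,0,0],[0,0,0],[0,0,0],[0,0,0],[0,0,0]], delta_rot=[[0,0,1],[0,0,1],[0,0,1],[0,0,1],[0,0,1],[0,0,1],[0,0,0.67]])

```text
t: 2.0
tool_pos: [140.1, 531.6, 230.9]
eef_rot: [2.415, 2.008, -0.001]
ft_force: [-0.3, 1.1, 0.2]
grip_width: 85.5
grip_force: 0.0
```

Run:
```python
from h import *
go(J(-22,0,210))
```

```text
tcp [140.1 531.6 230.9] tooly deg -10.52 z [-4.e-04 -8.e-04 -1.e+00] d tool mm [-455.8  461.5   21.2] units [-18.23  18.46   0.85] w 85.5 F [-0.3  1.1  0.2] gf 0.0 t 2.0
```

Emit:
step_arm(grip=[1,1,1,1,1,1,1,1,1,1], slide=[[-0.94,0.92,0],[-0.94,0.92,0],[-0.94,0.92,0],[-0.94,0.92,0],[-0.94,0.92,0],[-0.94,0.92,0],[-0.94,0.92,0],[-0.94,0.92,0],[-0.94,0.92,0],[-0.94,0.92,0]], delta_rot=[[0,0,0],[0,0,0],[0,0,0],[0,0,0],[0,0,0],[0,0,0],[0,0,0],[0,0,0],[0,0,0],[0,0,0]])

```text
t: 3.0
tool_pos: [324.6, 258.1, 231.2]
eef_rot: [-2.413, -2.012, 0.001]
ft_force: [0.6, 0.6, -0.2]
grip_width: 85.3
grip_force: 0.0
```

Emit:
step_arm(grip=[1,1,1,1,1,1,1,1,1,1,1], slide=[[-0.94,0.92,0],[-0.94,0.92,0],[-0.94,0.92,0],[-0.94,0.92,0],[-0.94,0.92,0],[-0.94,0.92,0],[-0.94,0.92,0],[-0.94,0.92,0],[-0.94,0.92,0],[-0.94,0.92,0],[0,0,0]], delta_rot=[[0,0,0],[0,0,0],[0,0,0],[0,0,0],[0,0,0],[0,0,0],[0,0,0],[0,0,0],[0,0,0],[0,0,0],[0,0,0]])

```text
t: 4.1
tool_pos: [509.8, -15.9, 230.5]
eef_rot: [-2.416, -2.008, 0.001]
ft_force: [0.2, -0.0, -1.0]
grip_width: 85.2
grip_force: 0.0
```

Run:
```python
from h import *
go(J(-36,0,115))
c=snap('wrist','w1');print(np.round(c['extrinsics'],2).tolist())
```

```text
tcp [509.8 -15.9 230.5] tooly deg -10.54 z [-6.e-04 -4.e-04 -1.e+00] d tool mm [  1.2  -1.8 115.5] units [ 0.05 -0.07  4.62] w 85.2 F [ 0.2 -0.  -1. ] gf 0.0 t 4.1
[[0.98, 0.17, 0.06, 524.97], [-0.18, 0.93, 0.32, 67.7], [0.0, -0.33, 0.94, 373.12], [0.0, 0.0, 0.0, 1.0]]
```

View pics/w1.png

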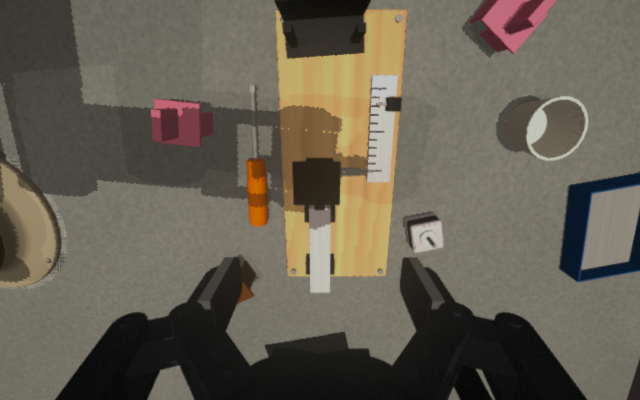

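Wrist view: the guard cap spans columns 293–340 and rows 157–207. The pointer is at row 171 ending near column 380, and the index clip is at (393,104) with its finger tip near (380,104). I'll brighten a crop to see the fin.

Run:
```python
from h import *
c=load('w1')
for n,p in(('capL',(293,160)),('capR',(340,160))): print(n,toJ(onz(c,p,77)).round(1))
im=c['image'][75:225,270:420]; im=cv2.resize(im,None,fx=4,fy=4,interpolation=cv2.INTER_CUBIC)
im=(255*(im/255.)**.45).astype(np.uint8)[:,:,::-1]
cv2.imwrite('pics/w1c.png',im)
for P in((-36,0,115),(-36,0,77),(-36,-66,20),(48,-73,20)): print(P,(proj(c,J(*P))[0]-[270,75])*4)
```

```text
capL [-9.4 27.6 77. ]
capR [ -9.5 -22.2  77. ]
(-36, 0, 115) [195.73569596 479.67779329]
(-36, 0, 77) [196.51628639 436.51381123]
(-36, -66, 20) [403.47737832 387.57545554]
(48, -73, 20) [442.24712099 111.30358382]
```

View pics/w1c.png

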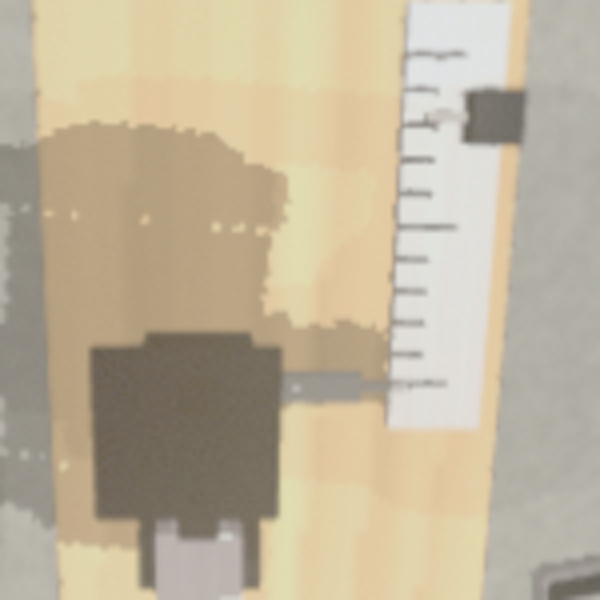

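The crop shows the fin's top end as the dark notch over the tube at crop (178–217, 538). The pointer is at crop (400,385) and the index finger tip at crop (427,117).

Run:
```python
from h import *
c=load('w1');W=lambda x,y:(270+x/4-.4,75+y/4-.4)
for n,p,z in(('finL',(178,536),115),('finR',(217,536),115),('capcentL',(94,430),77),('capcentR',(279,430),77),('ptr',(405,384),20),('idx',(427,117),20),('idxclip',(495,117),26),('plateL',(47,350),8),('plateR',(503,350),8),('tubeL',(155,580),59),('tubeR',(243,580),59)): print(n,toJ(onz(c,W(*p),z)).round(1))
go(J(-35,2,115))
```

```text
finL [-50.1   4.8 115. ]
finR [-50.1  -4.8 115. ]
capcentL [-33.6  28.3  77. ]
capcentR [-33.8 -22.   77. ]
ptr [-34.3 -65.9  20. ]
idx [ 46.8 -68.1  20. ]
idxclip [ 46.9 -86.9  26. ]
plateL [-25.5  49.8   8. ]
plateR [-25.7 -99.6   8. ]
tubeL [-85.5  13.3  59. ]
tubeR [-85.5 -13.3  59. ]
tcp [508.7 -14.4 230.6] tooly deg -10.48 z [-1.3e-03  4.0e-04 -1.0e+00] d tool mm [  0.7  -2.4 115.6] units [ 0.03 -0.09  4.62] w 85.5 F [-0.3 -0.1  0.8] gf 0.0 t 4.15
```

Emit:
step_arm(grip=[1,1,1,1,1,1,1,1,1,1], slide=[[0.05,-0.02,0.8],[0,0,0.8],[0,0,0.8],[0,0,0.8],[0,0,0.8],[0,0,0.7],[0,0,0.6],[0,0,0.48],[0,0,0],[0,0,0]], delta_rot=[[0,0,0],[0,0,0],[0,0,0],[0,0,0],[0,0,0],[0,0,0],[0,0,0],[0,0,0],[0,0,0],[0,0,0]])

```text
t: 5.15
tool_pos: [507.8, -11.3, 87.2]
eef_rot: [-2.412, -2.013, -0.0]
ft_force: [0.5, 0.5, -0.3]
grip_width: 85.6
grip_force: 0.0
```

Emit:
step_arm(grip=[-1,-1,-1,-1,-1,-1,-1,-1,-1,-1], slide=[[0,0,0],[0,0,0],[0,0,0],[0,0,0],[0,0,0],[0,0,0],[0,0,0],[0,0,0],[0,0,0],[0,0,0]], delta_rot=[[0,0,0],[0,0,0],[0,0,0],[0,0,0],[0,0,0],[0,0,0],[0,0,0],[0,0,0],[0,0,0],[0,0,0]], newtons=60)

```text
t: 6.15
tool_pos: [508.1, -11.9, 87.0]
eef_rot: [2.413, 2.012, 0.0]
ft_force: [-0.4, 0.2, 3.7]
grip_width: 8.9
grip_force: 59.2
```

Emit:
step_arm(grip=[-1,-1,-1,-1,-1,-1,-1,-1,-1,-1], slide=[[0,0,-0.15],[0,0,-0.2],[0,0,-0.25],[0,0,-0.3],[0,0,-0.4],[0,0,-0.5],[0,0,-0.6],[0,0,-0.8],[0,0,-0.8],[0,0,0]], delta_rot=[[0,0,0],[0,0,0],[0,0,0],[0,0,0],[0,0,0],[0,0,0],[0,0,0],[0,0,0],[0,0,0],[0,0,0]])

```text
t: 7.15
tool_pos: [509.2, -12.1, 190.0]
eef_rot: [2.409, 2.009, 0.006]
ft_force: [0.7, -0.3, -1.6]
grip_width: 9.1
grip_force: 61.6
```

Run:
```python
from h import *
go([432,-374,180])
c=load('top0')
a=c['image'];g=a.max(2)
mm=(g<45).astype(np.uint8);mm[:,:420]=0;mm[:,495:]=0;mm[:215]=0;mm[285:]=0
q=np.argwhere(mm)[:,::-1];print(q.min(0),q.max(0),onz(c,q.min(0),3),onz(c,q.max(0),3))
s=bot.read_camera('side')['image'];cv2.imwrite('pics/s2.png',cv2.resize(s[90:300,230:440],None,fx=2.5,fy=2.5)[:,:,::-1])
```

```text
tcp [509.2 -12.1 190. ] tooly deg -10.34 z [ 0.006  -0.0016 -1.    ] d tool mm [-369.9  -11.    10.1] units [-14.8   -0.44   0.4 ] w 9.1 F [ 0.7 -0.3 -1.6] gf 61.56801223754883 t 7.15
[427 226] [484 275] [ 499.97444477 -297.54866501    3.        ] [ 360.10568333 -455.25766811    3.        ]
```

View pics/s2.png

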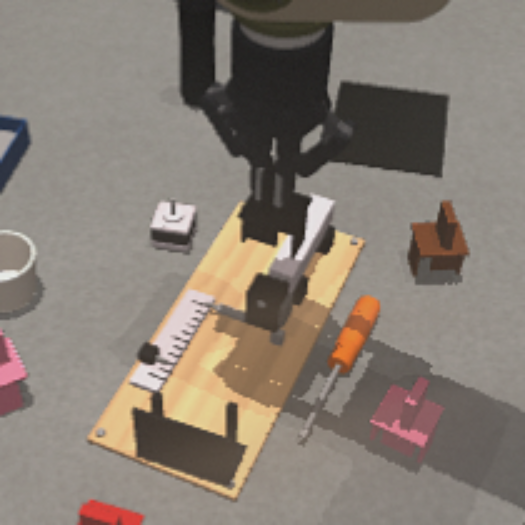

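The picture shows the guard held in the gripper and clear of the head, with the arm still at home and the clip in place. I'll carry it to the mat.

Emit:
step_arm(grip=[-1,-1,-1,-1,-1,-1,-1,-1,-1,-1], slide=[[-0.5,-0.03,0],[-1,-0.03,0],[-1,-0.03,0],[-1,-0.03,0],[-1,-0.03,0],[-1,-0.03,0],[-1,-0.03,0],[-1,-0.03,0],[-1,-0.03,0],[-1,-0.03,0]], delta_rot=[[0,0,0],[0,0,0],[0,0,0],[0,0,0],[0,0,0],[0,0,0],[0,0,0],[0,0,0],[0,0,0],[0,0,0]])

```text
t: 8.2
tool_pos: [456.8, -245.6, 185.8]
eef_rot: [-2.412, -2.01, 0.001]
ft_force: [0.9, -0.2, -1.0]
grip_width: 8.9
grip_force: 61.6
```

Emit:
step_arm(grip=[-1,-1,-1,-1,-1,-1,-1,-1,-1,-1,-1], slide=[[-1,-0.03,0],[-1,-0.03,0],[-1,-0.03,0],[-1,-0.03,0],[-0.8,-0.02,0],[-0.4,0,0.4],[0,0,0.9],[0,0,1],[0,0,1],[0,0,0.8],[0,0,0.4]], delta_rot=[[0,0,0],[0,0,0],[0,0,0],[0,0,0],[0,0,0],[0,0,0],[0,0,0],[0,0,0],[0,0,0],[0,0,0],[0,0,0]])

```text
t: 9.3
tool_pos: [430.5, -370.2, 71.8]
eef_rot: [-2.409, -2.01, -0.0]
ft_force: [0.1, -0.6, 0.0]
grip_width: 8.8
grip_force: 61.6
```

Run:
```python
from h import *
go([432,-374,56])
```

```text
tcp [ 430.5 -370.2   71.8] tooly deg -10.33 z [-0.0025  0.0034 -1.    ] d tool mm [-3.5  2.2 15.8] units [-0.14  0.09  0.63] w 8.8 F [ 0.1 -0.6  0. ] gf 61.56540513038635 t 9.3
```

Emit:
step_arm(grip=[-1,-1,-1,-1,-1,-1], slide=[[0,0,0.1],[0,0,0.1],[0,0,0.1],[0,0,0],[0,0,0],[0,0,0]], delta_rot=[[0,0,0],[0,0,0],[0,0,0],[0,0,0],[0,0,0],[0,0,0]])

```text
t: 9.9
tool_pos: [431.3, -371.5, 67.2]
eef_rot: [2.412, 2.012, -0.0]
ft_force: [-0.1, 0.6, -0.8]
grip_width: 8.9
grip_force: 61.6
```

Emit:
step_arm(grip=[-1,-1,-1,-1,-1,-1], slide=[[0,0,0.12],[0,0,0.12],[0,0,0.1],[0,0,0.04],[0,0,0],[0,0,0]], delta_rot=[[0,0,0],[0,0,0],[0,0,0],[0,0,0],[0,0,0],[0,0,0]])

```text
t: 10.5
tool_pos: [431.2, -371.4, 57.3]
eef_rot: [2.413, 2.012, -0.0]
ft_force: [-0.0, -0.1, -1.2]
grip_width: 9.2
grip_force: 61.6
```

Emit:
step_arm(grip=[-1,-1,-1,-1], slide=[[0,0,0.04],[0,0,0],[0,0,0.02],[0,0,0]], delta_rot=[[0,0,0],[0,0,0],[0,0,0],[0,0,0]])

```text
t: 10.9
tool_pos: [431.3, -371.5, 56.1]
eef_rot: [2.412, 2.012, 0.0]
ft_force: [0.9, 0.4, 2.9]
grip_width: 9.3
grip_force: 61.9
```

Emit:
step_arm(grip=[-1,-1,-1], slide=[[0,0,0.02],[0,0,0],[0,0,0]], delta_rot=[[0,0,0],[0,0,0],[0,0,0]])

```text
t: 11.2
tool_pos: [431.3, -371.5, 56.1]
eef_rot: [2.412, 2.012, -0.0]
ft_force: [-0.5, 1.4, 7.8]
grip_width: 8.9
grip_force: 62.8
```

Emit:
step_arm(grip=[-0.6,-0.4,0,0.4,1,1,1], slide=[[0,0,0],[0,0,0],[0,0,0],[0,0,0],[0,0,0],[0,0,0],[0,0,0]], delta_rot=[[0,0,0],[0,0,0],[0,0,0],[0,0,0],[0,0,0],[0,0,0],[0,0,0]])

```text
t: 11.9
tool_pos: [431.2, -371.4, 55.3]
eef_rot: [2.413, 2.012, -0.0]
ft_force: [0.5, -0.0, 0.2]
grip_width: 85.1
grip_force: 0.0
```

Emit:
step_arm(grip=[1,1,1,1,1,1,1,1], slide=[[0,0,-0.4],[0,0,-0.8],[0,0,-1],[0,0,-1],[0,0,-1],[0,0,-1],[0,0,-0.3],[0,0,0]], delta_rot=[[0,0,0],[0,0,0],[0,0,0],[0,0,0],[0,0,0],[0,0,0],[0,0,0],[0,0,0]])

```text
t: 12.7
tool_pos: [431.4, -371.6, 193.8]
eef_rot: [2.411, 2.011, -0.0]
ft_force: [0.1, -0.1, -0.2]
grip_width: 85.6
grip_force: 0.0
```

Run:
```python
from h import *
go(J(-34.5,0,180))
s=snap('side','s3')['image'];t=bot.read_camera('wrist')['image']
a=cv2.resize(s[90:250,260:500],(720,480));cv2.imwrite('pics/s3c.png',a[:,:,::-1])
```

```text
tcp [ 431.4 -371.6  193.8] tooly deg -10.34 z [ 0.0013 -0.0018 -1.    ] d tool mm [366.6  11.4  13.3] units [14.66  0.45  0.53] w 85.6 F [ 0.1 -0.1 -0.2] gf 0.0 t 12.7
```

View pics/s3c.png

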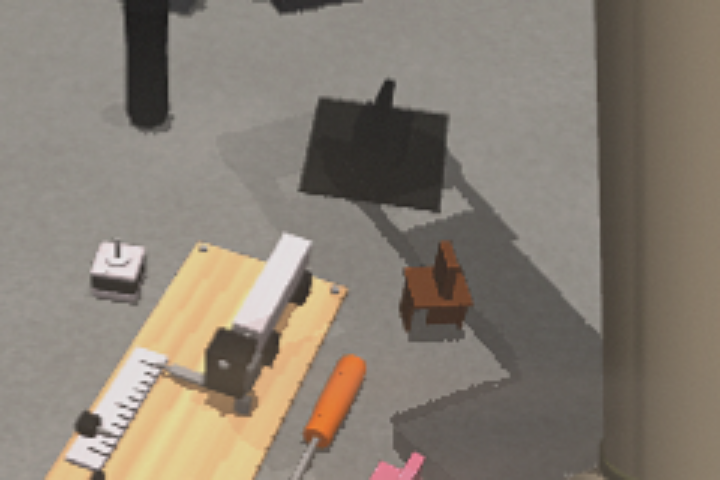

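The guard stands upright near the middle of the mat, and everything else is undisturbed. I'll return above the head.

Emit:
step_arm(grip=[1,1,1,1,1,1,1,1], slide=[[0.5,0.03,0],[1,0.03,0],[1,0.03,0],[1,0.03,0],[1,0.03,0],[1,0.03,0],[1,0.03,0],[1,0.03,0]], delta_rot=[[0,0,0],[0,0,0],[0,0,0],[0,0,0],[0,0,0],[0,0,0],[0,0,0],[0,0,0]])

```text
t: 13.6
tool_pos: [470.5, -186.0, 191.9]
eef_rot: [-2.411, -2.011, 0.001]
ft_force: [-0.0, -0.1, 0.0]
grip_width: 85.5
grip_force: 0.0
```

Emit:
step_arm(grip=[1,1,1,1,1,1,1,1,1,1], slide=[[1,0.03,0],[1,0.03,0],[1,0.03,0],[1,0.03,0],[1,0.03,0.1],[1,0.03,0.3],[0.8,0.03,0.3],[0.36,0,0.2],[0,0,0],[0,0,0]], delta_rot=[[0,0,0],[0,0,0],[0,0,0],[0,0,0],[0,0,0],[0,0,0],[0,0,0],[0,0,0],[0,0,0],[0,0,0]])

```text
t: 14.6
tool_pos: [507.9, -13.2, 170.2]
eef_rot: [-2.412, -2.012, 0.001]
ft_force: [0.8, -0.8, 0.0]
grip_width: 85.3
grip_force: 0.0
```

Run:
```python
from h import *
go(J(-34.5,0,32))
c=snap('wrist','w2')
ps=[proj(c,J(*p))[0] for p in((-34.5,0,73),(-34,-66,20),(47,-68,20),(-60,0,59),(0,0,59))];print(np.round(ps,1).tolist())
x0,y0=220,90
im=c['image'][y0:y0+145,x0:x0+200]; im=cv2.resize(im,None,fx=4,fy=4,interpolation=cv2.INTER_CUBIC)
im=(255*(im/255.)**.6).astype(np.uint8)[:,:,::-1]
cv2.imwrite('pics/w2c.png',im)
```

```text
tcp [507.9 -13.2 170.2] tooly deg -10.34 z [-5.e-04 -1.e-04 -1.e+00] d tool mm [  0.3   0.5 138.2] units [0.01 0.02 5.53] w 85.3 F [ 0.8 -0.8  0. ] gf 0.0 t 14.6
[[321.4, 202.2], [382.4, 185.4], [390.1, 106.7], [321.3, 222.0], [321.4, 161.2]]
```

View pics/w2c.png

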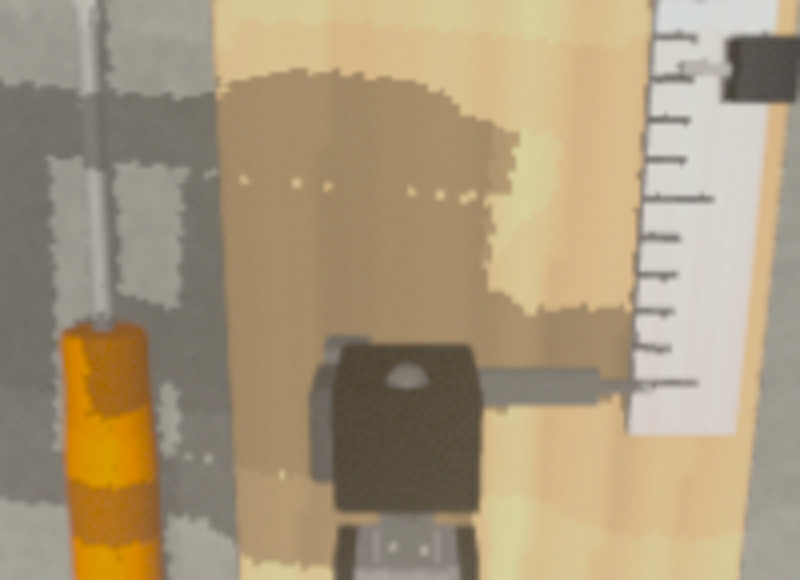

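The head block is at crop columns 333–480, with its centre at px 321 where predicted. The button is on the left (+y) face, the pointer tip is near crop (640,384), and the index tip near (683,68). All of these match the frame, so I'll descend and squeeze.

Emit:
step_arm(grip=[1,1,1,1,1,1,1,1,1,1], slide=[[0.01,0.02,0.8],[0,0,0.8],[0,0,0.8],[0,0,0.8],[0,0,0.8],[0,0,0.7],[0,0,0.5],[0,0,0.35],[0,0,0],[0,0,0]], delta_rot=[[0,0,0],[0,0,0],[0,0,0],[0,0,0],[0,0,0],[0,0,0],[0,0,0],[0,0,0],[0,0,0],[0,0,0]])

```text
t: 15.65
tool_pos: [508.9, -13.2, 32.0]
eef_rot: [2.413, 2.011, 0.001]
ft_force: [-0.4, 0.7, 0.6]
grip_width: 85.2
grip_force: 0.0
```

Emit:
step_arm(grip=[-1,-1,-1,-1,-1,-1,-1,-1], slide=[[0,0,0],[0,0,0],[0,0,0],[0,0,0],[0,0,0],[0,0,0],[0,0,0],[0,0,0]], delta_rot=[[0,0,0],[0,0,0],[0,0,0],[0,0,0],[0,0,0],[0,0,0],[0,0,0],[0,0,0]], newtons=50)

```text
t: 16.45
tool_pos: [508.6, -12.6, 32.0]
eef_rot: [2.413, 2.012, 0.0]
ft_force: [-1.3, 0.8, 5.2]
grip_width: 33.5
grip_force: 52.3
```

Run:
```python
from h import *
go(J(46.5,0,31))
```

```text
tcp [508.6 -12.6  32. ] tooly deg -10.34 z [ 2.e-04 -0.e+00 -1.e+00] d tool mm [80.6 -0.1  1. ] units [ 3.22 -0.01  0.04] w 33.5 F [-1.3  0.8  5.2] gf 52.276232689619064 t 16.45
```

Width 33.5, so the button is in. I'll draw about 75 mm along tool +x (jig +x), then look.

Emit:
step_arm(grip=[-1,-1,-1,-1,-1,-1,-1,-1,-1,-1,-1], slide=[[0.1,0,0],[0.2,0,0],[0.3,0,0],[0.4,0,0],[0.5,0,0],[0.5,0,0],[0.4,0,0],[0.3,0,0],[0.3,0,0],[0,0,0],[0,0,0]], delta_rot=[[0,0,0],[0,0,0],[0,0,0],[0,0,0],[0,0,0],[0,0,0],[0,0,0],[0,0,0],[0,0,0],[0,0,0],[0,0,0]])

```text
t: 17.55
tool_pos: [522.1, 60.7, 32.0]
eef_rot: [2.412, 2.012, -0.001]
ft_force: [-1.0, -4.8, 6.2]
grip_width: 33.4
grip_force: 52.4
```

Run:
```python
from h import *
go(J(46.5,0,31))
c=snap('wrist','w3');snap('side','s4');snap('top','t4')
x0,y0=[int(a) for a in proj(c,J(45,-68,20))[0]-[70,55]];print(x0,y0)
im=cv2.resize(c['image'][y0:y0+110,x0:x0+140],None,fx=5,fy=5,interpolation=cv2.INTER_CUBIC)[:,:,::-1]
cv2.imwrite('pics/w3c.png',im)
```

```text
tcp [522.1  60.7  32. ] tooly deg -10.33 z [ 1.e-04 -9.e-04 -1.e+00] d tool mm [ 6.  -0.2  1. ] units [ 0.24 -0.01  0.04] w 33.4 F [-1.  -4.8  6.2] gf 52.41974025964737 t 17.55
361 186
```

View pics/w3c.png

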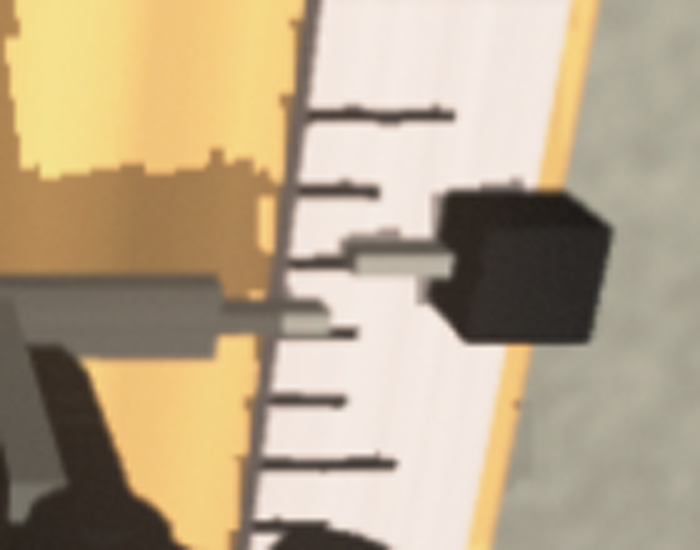

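Pointer tip top face is centred near crop (307,322), and the index finger's near (400,263). Scale marks are about 68 px per 10 mm, so there is roughly 8 mm to go.

Run:
```python
from h import *
c=load('w3');W=lambda x,y:(361+x/5-.4,186+y/5-.4)
for z in(20,21.5):
    a=toJ(onz(c,W(307,322),z));b=toJ(onz(c,W(395,263),z));print(a.round(1),b.round(1),(b-a)[0])
# sub-pixel bright profiles along image rows near tips
g=c['image'].mean(2)
print(g[225:260,421:425].mean(1).round().tolist())
print(g[225:260,437:447].mean(1).round().tolist())
# marks spacing direction
for y in(115,190,264,332,401,463): print(toJ(onz(c,W(330,y),14)).round(1))
```

```text
[ 39.3 -63.   20. ] [ 47.4 -72.9  20. ] 8.128302212554715
[ 40.1 -62.4  21.5] [ 48.2 -72.2  21.5] 8.049444303419605
[150.0, 213.0, 230.0, 232.0, 232.0, 232.0, 232.0, 232.0, 232.0, 232.0, 231.0, 218.0, 154.0, 76.0, 101.0, 196.0, 230.0, 232.0, 232.0, 229.0, 179.0, 110.0, 93.0, 121.0, 161.0, 176.0, 176.0, 155.0, 133.0, 208.0, 231.0, 233.0, 233.0, 233.0, 233.0]
[231.0, 233.0, 234.0, 233.0, 233.0, 232.0, 219.0, 198.0, 165.0, 113.0, 89.0, 106.0, 154.0, 175.0, 177.0, 180.0, 196.0, 206.0, 207.0, 205.0, 206.0, 212.0, 229.0, 233.0, 234.0, 234.0, 234.0, 234.0, 234.0, 234.0, 234.0, 234.0, 234.0, 234.0, 234.0]
[ 64.5 -64.8  14. ]
[ 54.5 -66.   14. ]
[ 44.3 -67.4  14. ]
[ 34.5 -68.6  14. ]
[ 24.1 -70.   14. ]
[ 14.5 -71.3  14. ]
```

Emit:
step_arm(grip=[-1,-1,-1,-1,-1], slide=[[0.1,0,0],[0.1,0,0],[0.1,0,0],[0,0,0],[0,0,0]], delta_rot=[[0,0,0],[0,0,0],[0,0,0],[0,0,0],[0,0,0]])

```text
t: 18.2
tool_pos: [523.4, 67.8, 32.1]
eef_rot: [2.412, 2.012, -0.001]
ft_force: [-2.2, -4.3, 6.1]
grip_width: 33.4
grip_force: 52.5
```

Run:
```python
from h import *
go(J(46.5,0,31))
c=snap('wrist','w4');snap('side','s5')
x0,y0=[int(a) for a in proj(c,J(46,-68,20))[0]-[35,30]];print(x0,y0)
im=cv2.resize(c['image'][y0:y0+60,x0:x0+80],None,fx=10,fy=10,interpolation=cv2.INTER_CUBIC)[:,:,::-1]
cv2.imwrite('pics/w4c.png',im)
```

```text
tcp [523.4  67.8  32.1] tooly deg -10.34 z [-0.    -0.001 -1.   ] d tool mm [-1.2 -0.2  1.1] units [-0.05 -0.01  0.04] w 33.4 F [-2.2 -4.3  6.1] gf 52.46814250946045 t 18.2
394 220
```

View pics/w4c.png

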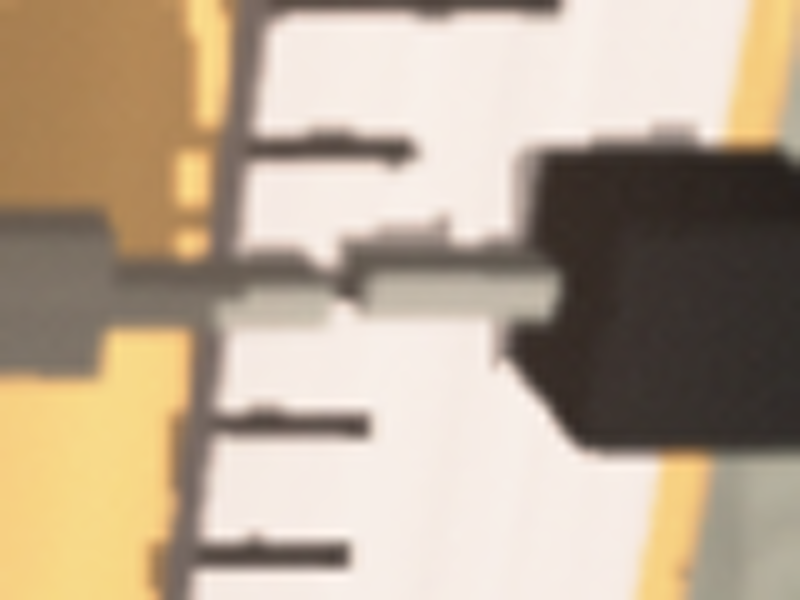

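Pointer top face is centred near crop (275,308) and the index finger's near (460,295). Allowing for the scale marks' slope, about 1–1.5 mm is left, so I'll measure the finger edges sub-pixel.

```bash
cat > edge.py <<'E'
from h import *
def edges(c):
    g=c['image'].astype(float).mean(2)
    def face(x,lo,hi):
        col=g[lo:hi,x]; r=np.arange(lo,hi)
        k=np.argmin(col)                       # dark +x side face
        up=np.arange(k,len(col)-1)
        def cross(t):
            for i in up:
                if col[i]<t<=col[i+1]: return r[i]+(t-col[i])/(col[i+1]-col[i])
        return cross(135),cross(205)
    return face,g
def rep(f,cols,lo,hi):
    c=load(f);face,g=edges(c)
    for x in cols:
        t,b=face(x,lo,hi)
        print(x,[None if q is None else np.round(toJ(onz(c,(x,q),21.5))[:2],2).tolist() for q in(t,b)])
E
python3 - <<'E'
from edge import *
rep('w4',[417,418,420,422,424,425,434,436,438,440,442,444,446],240,258)
c=load('w4');g=c['image'].mean(2);print(g[240:257,[420,423,436,440,444]].T.round().tolist())
E
```

```text
417 [[47.83, -59.21], [45.65, -59.47]]
418 [[48.19, -59.79], [45.82, -60.07]]
420 [[48.62, -60.98], [45.84, -61.32]]
422 [[48.64, -62.22], [45.87, -62.56]]
424 [[48.63, -63.46], [45.87, -63.81]]
425 [[48.64, -64.08], [45.93, -64.42]]
434 [[49.56, -69.54], [46.57, -69.95]]
436 [[49.56, -70.78], [46.59, -71.2]]
438 [[49.53, -72.03], [46.55, -72.46]]
440 [[49.54, -73.27], [46.51, -73.71]]
442 [[49.4, -74.53], [46.46, -74.97]]
444 [[49.32, -75.79], [43.14, -76.73]]
446 [None, None]
[[236.0, 235.0, 236.0, 233.0, 197.0, 134.0, 100.0, 96.0, 125.0, 166.0, 182.0, 185.0, 199.0, 227.0, 235.0, 236.0, 235.0], [236.0, 236.0, 236.0, 234.0, 201.0, 137.0, 101.0, 96.0, 128.0, 167.0, 183.0, 185.0, 200.0, 229.0, 237.0, 237.0, 237.0], [239.0, 235.0, 199.0, 156.0, 126.0, 99.0, 98.0, 143.0, 174.0, 183.0, 185.0, 202.0, 231.0, 239.0, 239.0, 239.0, 239.0], [238.0, 237.0, 237.0, 232.0, 173.0, 106.0, 98.0, 143.0, 175.0, 184.0, 185.0, 200.0, 228.0, 235.0, 235.0, 235.0, 236.0], [233.0, 234.0, 231.0, 188.0, 128.0, 98.0, 93.0, 129.0, 170.0, 182.0, 182.0, 174.0, 156.0, 136.0, 130.0, 132.0, 209.0]]
```

Emit:
step_arm(grip=[-1,-1,-1,-1], slide=[[0.03,0,0],[0,0,0],[0,0,0],[0,0,0]], delta_rot=[[0,0,0],[0,0,0],[0,0,0],[0,0,0]])

```text
t: 18.7
tool_pos: [523.5, 68.5, 32.0]
eef_rot: [2.412, 2.012, -0.001]
ft_force: [-2.9, -5.4, 6.3]
grip_width: 33.2
grip_force: 52.5
```

Run:
```python
from edge import *
go(J(46.5,0,31)); snap('wrist','w5')
rep('w5',[418,420,422,424,434,436,438,440],238,258)
```

```text
tcp [523.5  68.5  32. ] tooly deg -10.35 z [-1.e-04 -1.e-03 -1.e+00] d tool mm [-1.9 -0.2  1. ] units [-0.08 -0.01  0.04] w 33.2 F [-2.9 -5.4  6.3] gf 52.45419457554817 t 18.7
418 [[48.95, -59.78], [46.17, -60.11]]
420 [[49.28, -60.98], [46.51, -61.32]]
422 [[49.29, -62.22], [46.52, -62.56]]
424 [[49.31, -63.45], [46.53, -63.81]]
434 [[49.53, -69.64], [46.54, -70.05]]
436 [[49.53, -70.88], [46.53, -71.3]]
438 [[49.54, -72.12], [46.51, -72.56]]
440 [[49.54, -73.37], [46.5, -73.81]]
```

```bash
python3 -c "
from rig import bot
print(bot.finish_job())"
```

```text
the job is handed in; nothing more can be done
None
```

I set the guard down upright on the mat, and handed the job in at 18.7 s still squeezing the arm's head, with the pointer about 0.1 mm from the index tip by camera measurement; the verdict was not shown.

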